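# Nest the three green pans

## Robot

A 7-joint arm with a two-finger parallel gripper is mounted at the origin on a cart in front of the work surface, level with it; the furniture and walls round the work are solid. World frame = base frame: x ahead of the robot, y to its left, z up, the work surface at z = 0. Lengths are in m, angles in rad, forces in N, time in s.
With the tool pointing down it reaches from about 0.4 to 0.85 m from the base axis. Payload 10.4 kg.
Tool frame: the origin (TCP) lies at the very end of the fingers, on their centre line; the grasp point (between the pads) lies 19 mm behind it (robot.tcp_to_grasp is the distance from the TCP to the grasp point, in m); z points along the fingers, y is the line along which they close (so a half turn about z gives the same grasp; the last joint's range is limited). The gripper opens to 87 mm and grips with 3 to 60 N. Pads are 19 mm wide; open, the fingers measure 117 mm over their backs; the gripper's body (75 mm by 190 mm) begins 51 mm behind the grasp point.
Start: joints at [1.183, 0.332, -0.065, 1.46, 0.022, 1.35, -0.088], TCP at [0.223, -0.584, 0.223] pointing down, gripper open.
Joint ranges: [-2.6, 2.6], [-0.5, 2.12], [-1.47, 1.34], [0.16, 2.42], [-1.27, 4.41], [0.06, 2.06], [-2.6, 2.6]. Speed limits (rad/s): [2.22, 2.22, 2.79, 2.79, 3.14, 3.14, 3.14].

## Interface

Orientations are given as a rotation vector (axis times angle).
In Python, from cell import robot gives the robot as it stands.
- The arm moves only by the shell command python3 -m inch 'ROWS' [FORCE]. ROWS is JSON, a list that holds one entry, the list of rows, each a list of 7 numbers: the closure in counts, from 0 (fully open) to 255 (shut), then the shift along the tool's x, y, z each as a share of 0.25 m, from -1 to 1, then the turn, a rotation vector about the tool's x, y, z each as a share of pi/2 rad, from -1 to 1. In form: [[[gripper, dx, dy, dz, rx, ry, rz], ...]]. A call has 1 to 10 rows; each row shifts and turns the commanded pose from where the row before left it, along the tool's axes as they then stand; what a row does not reach is not made up. A row lasts 1/12 s, in which the tool goes at most 41.7 mm and 7.16 degrees, less where a joint would pass 70% of its speed; a pose out of reach is approached as far as the arm can. A call with a number of a shift or a turn outside -1 to 1 is refused whole. A call with a gripper value outside its range is refused whole. The fingers move at their own pace and stop on an object; FORCE is the grip in N (left out, the last holds). Time passes only in rows, so rows that do not move let the fingers close. It gives the time, the measured TCP pose, the force, the opening and the grip force at its end, in the units of the state.
- robot.get_obs(): the state, without advancing time (a new reading comes with each control period).
- robot.capture(name): name is "side" or "top" or "wrist"; returns the picture (384x512x3 uint8, red, green, blue); there is no depth.
- robot.camera_params(name): a dict with "intrinsics" (3x3 intrinsics, pixels), "origin" and "rotation" of the camera in the world. Camera axes: x right, y down, z forward; pixel columns grow to the right and rows downward; lengths in m; the calibration is good to about 2 mm. A picture is of the moment at which its call begins: read the wrist's pose just before it. camera_params takes no time and is no camera call; for the wrist camera it gives the pose at the moment of the call.
- robot.job_done(): hands the job in; it is judged then, once.
Trained networks look in the newest picture that a camera, given by its name, has taken for a name from the list of things; names that differ only in an ending like _2 or _b are one class to them, and where a whole thing is asked for, a point or a joint stands for the part that bears it (a point fixed in the world has none). Each returns a list of dicts, best first, with "p" (0 to 1); they miss things now and then, are a little off and sometimes report something else, mostly with a low value. They report only what shows in the picture. A call takes as long as a camera call. They do not tell look-alikes from the thing itself.
- robot.look_for(camera, name): "bbox" ([left, top, right, bottom] in pixels, round what is visible of it).
- robot.place_of(camera, name): "point" ([column, row] in pixels: a listed point, or the origin of a listed thing).
The state is a dict: "clock": time; "q": joint angles; "qd": joint speeds; "tau": joint torques, N m; "tcp_pos": TCP position; "tool_rot": TCP orientation; "wrist_force": force on the tool from outside, world axes, zero at the start; "wrist_torque": the same for the moment, N m; "grip_width": finger opening in m; "finger_force": force on a finger pad.
Only numpy, scipy, OpenCV 4.12 (cv2) and the standard library are available. Lean on these libraries where they do the work, as an engineer would, in place of code of your own. Each camera call takes 0.05 s, during which the arm holds its last target. There are 200 camera calls.

## Task

Put the three green pans away as a nest: the middle-sized pan inside the large pot, and the small pan inside the middle-sized one, each upright and fully down on the floor of the one around it. Leave the large pot standing about where it is.

Things in the scene. Friction and masses are not known exactly. Their poses are not given: they have to be found in the camera images.
- pan_large_mid (a point): Large green pot, no long handle, two small ears at the rim; 136 mm across the rim, 120 mm across the base, 42 mm high, wall 3, floor 4 mm, 0.5 kg. Stands on the worktop. Origin on its axis, half-way up (21 mm above the underside), z up; ears stick out 16 mm along own +y and -y.
- pan_middle_mid (a point): Middle-sized green pan, one long handle, 0.18 kg; rim 94 mm across, base 82, height 44, wall 3, floor 4. Origin on its axis, half-way up, z up. Level wooden grip, 14 mm wide, 10 thick, 68 to 136 mm out from the axis along own -x; best held at x = -0.100, 42 mm above origin. Nested: origin 5 mm above the pot's, handle over the pot's rim.
- pan_small_mid (a point): Small green pan, one long handle, 0.13 kg; rim 64 mm across, base 50, height 46, wall 3, floor 4. Origin on its axis, half-way up, z up. Level wooden grip, 14 mm wide, 10 thick, 68 to 136 mm out from the axis along own -x; best held at x = -0.100, 41 mm above origin. Nested: origin 5 mm above the middle pan's. The handles start 70 degrees or more apart: keep them so.
Things that resemble listed ones, but are neither listed nor needed, are in the scene too. Leave any orange look-alike of the part that bears pan_large_mid alone.

How it is judged:
At the end, for the whole second after the job is handed in: The middle pan sits in the large pot and the small pan in the middle pan: axes within 25 and 22 mm, each origin 5 mm (within 7 mm) above that of the vessel around it, all three upright within 10 degrees; the large pot stands on the worktop within 60 mm of its first place (horizontal distance between pan_middle_mid and pan_large_mid below 0.025 m and z of pan_middle_mid in the frame of pan_large_mid between -0.002 and 0.012 m and horizontal distance between pan_small_mid and pan_middle_mid below 0.022 m and z of pan_small_mid in the frame of pan_middle_mid between -0.002 and 0.012 m and angle between each of pan_large_mid, pan_middle_mid, pan_small_mid's own z axis and vertical below 0.175 rad and height (world z) of pan_large_mid below 0.03 m and distance of pan_large_mid from where it was at the start of the episode below 0.06 m); the robot touches nothing.
It also fails if it takes over 64 s, if anything falls off the work surface, if the arm or the gripper's body presses on something with over 40 N, if the wrist force passes 120 N, or if a joint passes its speed limit or range.

## Working session

There is one attempt and no reset: what is moved stays moved. The work goes in short steps, Python scripts to look and compute and a shell command to move; the robot and the scene stay as the last step left them, time stands still between calls to the robot, and variables do not carry over. Pictures are saved under pics/ and viewed, at most 10 in all, crops included, and the job is handed in when it is done.

```bash
ls; mkdir -p pics; python3 - <<'E'
from cell import robot
import cv2,numpy as np
o=robot.get_obs();print(o['clock'],o['tcp_pos'],o['tool_rot'],robot.tcp_to_grasp)
ims=[]
for c in ['top','side']:
    im=robot.capture(c);cv2.imwrite(f'pics/{c}0.png',im[:,:,::-1]);ims.append(im)
    p=robot.camera_params(c);print(c,np.round(p['intrinsics'],1).tolist(),np.round(p['origin'],3),np.round(p['rotation'],3).tolist())
    for n in ['pan_large_mid','pan_middle_mid','pan_small_mid']:
        print(n,[(np.round(d['point']).tolist(),round(d['p'],2)) for d in robot.place_of(c,n)],[(np.round(d['bbox']).tolist(),round(d['p'],2)) for d in robot.look_for(c,n)])
E
```

```text
pics
0.0 [ 0.22281461 -0.58349867  0.22175673] [-3.08808892e+00 -5.69622529e-01  5.58065820e-04] 0.0187
top [[380.0, 0.0, 251.5], [0.0, 380.0, 190.1], [0.0, 0.0, 1.0]] [0.398 0.049 1.173] [-2.215, 2.181, -0.075]
pan_large_mid [([138.0, 218.0], 0.64), ([266.0, 167.0], 0.6)] [([109.0, 195.0, 167.0, 246.0], 0.87), ([241.0, 142.0, 291.0, 183.0], 0.82), ([167.0, 165.0, 214.0, 206.0], 0.57)]
pan_middle_mid [([265.0, 164.0], 0.74), ([359.0, 178.0], 0.66)] [([329.0, 163.0, 378.0, 208.0], 0.83)]
pan_small_mid [([178.0, 175.0], 0.85)] [([168.0, 165.0, 213.0, 204.0], 0.58)]
side [[354.1, 0.0, 258.6], [0.0, 354.1, 186.1], [0.0, 0.0, 1.0]] [0.068 0.384 0.776] [-1.155, 2.522, -0.793]
pan_large_mid [([252.0, 163.0], 0.81), ([170.0, 300.0], 0.79)] [([228.0, 140.0, 277.0, 187.0], 0.79), ([134.0, 268.0, 204.0, 341.0], 0.76), ([163.0, 210.0, 239.0, 237.0], 0.74)]
pan_middle_mid [([333.0, 119.0], 0.8)] [([320.0, 104.0, 352.0, 145.0], 0.97)]
pan_small_mid [([178.0, 228.0], 0.83)] [([164.0, 212.0, 238.0, 240.0], 0.67)]
```

View pics/top0.png

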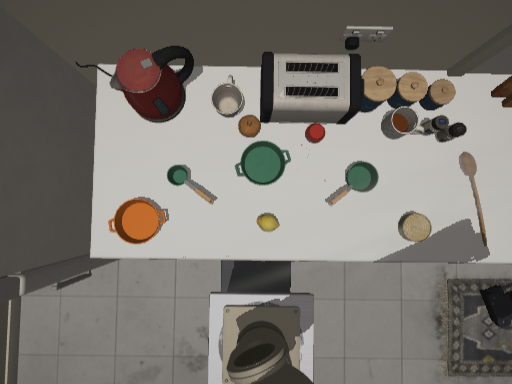

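View pics/side0.png

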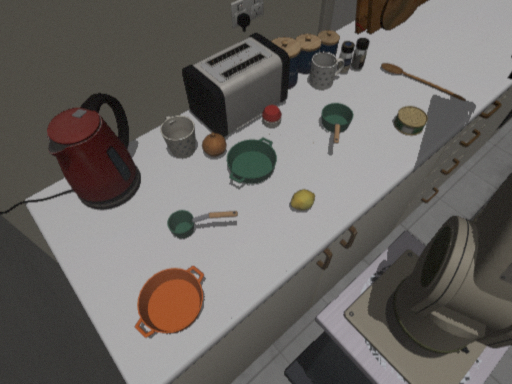

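Candidates (top view): the large pot is green with two ears at (264,163), and its orange look-alike is at (138,221). The middle pan is at (361,177) and the small pan at (178,175). The mugs and the tan bowl at (416,227) aren't green. I'll use the green ones, measure them and check a crop.

```bash
cat > h.py <<'E'
import numpy as np,cv2
from cell import robot
from scipy.spatial.transform import Rotation as R
def ray(c,px,z):
    p=robot.camera_params(c);K=np.array(p['intrinsics']);r=np.array(p['rotation']);M=r if r.shape==(3,3) else R.from_rotvec(r).as_matrix()
    d=M@np.linalg.solve(K,[px[0],px[1],1]);o=np.array(p['origin']);return o+d*(z-o[2])/d[2]
def blobs(im,kind):
    h=cv2.cvtColor(im,cv2.COLOR_RGB2HSV)
    m=cv2.inRange(h,(65,70,20),(95,255,255)) if kind=='g' else cv2.inRange(h,(5,80,70),(20,200,255))
    m=cv2.morphologyEx(m,cv2.MORPH_OPEN,np.ones((2,2),np.uint8))
    n,l,s,c=cv2.connectedComponentsWithStats(m)
    out=[]
    for i in range(1,n):
        if s[i,4]>40:
            pts=cv2.findNonZero((l==i).astype(np.uint8));out.append((s[i].tolist(),c[i],cv2.minEnclosingCircle(pts)))
    return out
E
python3 - <<'E'
from h import *
for c in ['top','side']:
    im=robot.capture(c)
    for k,z in (('g',.044),('w',.064)):
        for s,ce,mc in blobs(im,k):
            print(c,k,s,np.round(ce,1),'circ',np.round(mc[0],1),round(mc[1],1),'xy',ray(c,ce,z)[:2].round(4),ray(c,mc[0],z)[:2].round(4))
    if c=='top':
        cv2.imwrite('pics/crop.png',cv2.resize(im[130:230,150:390,::-1],None,fx=3.3,fy=3.3,interpolation=cv2.INTER_CUBIC))
o=robot.get_obs();print(R.from_rotvec(o['tool_rot']).as_matrix().round(3))
E
```

```text
top g [237, 142, 51, 43, 1538] [263.1 163.5] circ [261.9 166.2] 25.4 xy [0.5427 0.0032] [0.5346 0.0064]
top g [348, 163, 29, 27, 553] [360.9 175.6] circ [362.4 176.5] 15.1 xy [ 0.5112 -0.2901] [ 0.5087 -0.2945]
top g [168, 166, 21, 20, 318] [178.  175.6] circ [178.  175.5] 10.3 xy [0.5025 0.2559] [0.5027 0.2559]
top w [363, 67, 35, 36, 962] [379.7  84.3] circ [379.1  84. ] 18.0 xy [ 0.7836 -0.3407] [ 0.7843 -0.3388]
top w [399, 74, 29, 29, 663] [413.1  87.7] circ [413.2  87.4] 14.9 xy [ 0.775  -0.4408] [ 0.7759 -0.4411]
top w [431, 80, 25, 26, 500] [443.   92.3] circ [443.   92.4] 12.7 xy [ 0.7628 -0.5303] [ 0.7623 -0.5302]
top w [393, 114, 17, 19, 227] [400.8 123. ] circ [400.5 123. ] 10.1 xy [ 0.6677 -0.4031] [ 0.6677 -0.4022]
top w [240, 116, 22, 22, 378] [250.2 126.7] circ [250.  126.7] 11.1 xy [0.6488 0.0433] [0.6489 0.0439]
top w [195, 189, 17, 14, 83] [203.2 195.3] circ [202.5 196. ] 9.6 xy [0.4442 0.1774] [0.442  0.1794]
top w [333, 191, 15, 13, 63] [340.2 196.9] circ [340.  196.5] 8.9 xy [ 0.4456 -0.2231] [ 0.4468 -0.2226]
top w [476, 190, 5, 17, 41] [477.8 198. ] circ [478.
[... 987 characters left out ...]

side w [273, 31, 67, 27, 843] [306.4  42.8] circ [306.  40.] 33.1 xy [ 0.7965 -0.4539] [ 0.8091 -0.4643]
side w [383, 65, 69, 30, 248] [409.   75.8] circ [417.   79.5] 37.0 xy [ 0.4604 -0.5702] [ 0.4336 -0.5739]
side w [336, 126, 5, 14, 61] [337.8 131.9] circ [338.  132.4] 6.7 xy [ 0.4445 -0.2222] [ 0.4429 -0.2211]
side w [204, 134, 23, 22, 382] [214.8 144.8] circ [214.7 145. ] 11.4 xy [0.6281 0.0617] [0.6276 0.0622]
side w [210, 213, 27, 5, 100] [222.4 215.1] circ [223. 216.] 13.0 xy [0.4417 0.1782] [0.4388 0.1787]
side w [136, 267, 69, 72, 3583] [170.8 301.7] circ [171.1 302.9] 43.1 xy [0.3498 0.378 ] [0.3472 0.3789]
[[ 0.934  0.357  0.   ]
 [ 0.357 -0.934 -0.   ]
 [-0.     0.    -1.   ]]
```

View pics/crop.png

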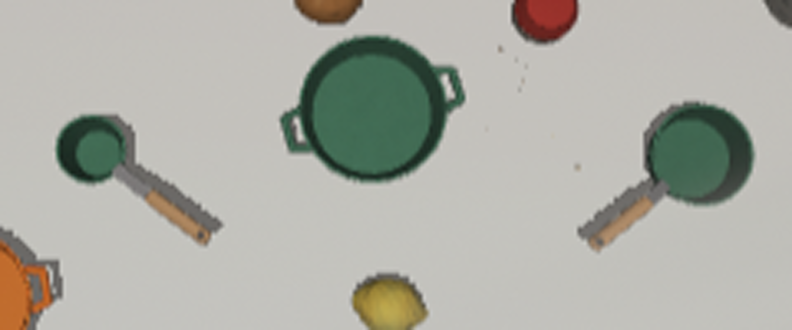

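The crop shows the green eared pot at crop (373,108), with the small pan on the left (91,148) and the middle pan on the right (700,153). Their wooden handles match the description. Next I turn the tool to line up with the middle pan's handle.

```bash
cat >> h.py <<'E'
def go(x,y,z,yaw=None):
    o=robot.get_obs();M=R.from_rotvec(o['tool_rot']).as_matrix();s=M.T@(np.array([x,y,z])-o['tcp_pos'])/.25
    yw=np.degrees(np.arctan2(M[1,0],M[0,0]));print('t',round(o['clock'],2),'tcp',np.round(o['tcp_pos'],4),'yaw',round(yw,2),'zaxis',M[:,2].round(3),'share',s.round(4),'F',np.round(o['wrist_force'],1),'w',round(o['grip_width'],4),'ff',o['finger_force'])
    if yaw is not None: print('rz share',round(-(yaw-yw)/90,4))
E
python3 - <<'E'
from h import *
print('pot',ray('top',(263,162.9),.042),'mid',ray('top',(362.1,176.5),.044),'small',ray('top',(177.7,175),.046))
E
python3 -m inch '[[[0,0,0,0,0,0,0.077],[0,0,0,0,0,0,0.077],[0,0,0,0,0,0,0.077],[0,0,0,0,0,0,0.077],[0,0,0,0,0,0,0.077],[0,0,0,0,0,0,0.077],[0,0,0,0,0,0,0.077],[0,0,0,0,0,0,0.077],[0,0,0,0,0,0,0.077],[0,0,0,0,0,0,0.077]]]' 50
python3 -c "
from h import *
go(.4455,-.2225,.16,-48.4)"
```

```text
pot [0.54484316 0.0033211  0.042     ] mid [ 0.50855379 -0.29369516  0.044     ] small [0.50400454 0.2564423  0.046     ]
clock: 1.63
tcp_pos: [0.223, -0.5839, 0.2226]
tool_rot: [2.862, -1.296, 0.0]
wrist_force: [-0.5, -0.5, -0.2]
grip_width: 0.0868
finger_force: 0.0
t 1.63 tcp [ 0.223  -0.5839  0.2226] yaw -48.74 zaxis [ 0. -0. -1.] share [-0.4998 -1.6224  0.2503] F [-0.5 -0.5 -0.2] w 0.0868 ff 0.0
rz share -0.0038
```

```bash
python3 -m inch '[[[0,-0.048,-0.155,0.02,0,0,0],[0,-0.048,-0.155,0.02,0,0,0],[0,-0.048,-0.155,0.02,0,0,0],[0,-0.048,-0.155,0.02,0,0,0],[0,-0.048,-0.155,0.02,0,0,0],[0,-0.048,-0.155,0.02,0,0,0],[0,-0.048,-0.155,0.02,0,0,0],[0,-0.048,-0.155,0.02,0,0,0],[0,-0.02,-0.072,0.02,0,0,0],[0,0,0,0,0,0,0]]]' >/dev/null
python3 -c "
from h import *
go(.4455,-.2225,.16,-48.4)"
```

```text
t 2.47 tcp [ 0.4037 -0.2857  0.177 ] yaw -47.97 zaxis [ 0.     0.001 -1.   ] share [-0.0759 -0.2932  0.0684] F [-0.  -0.6 -0.9] w 0.0866 ff 0.0
rz share 0.0047
```

```bash
python3 -m inch '[[[0,-0.035,-0.14,0.02,0,0,0.0047],[0,-0.035,-0.14,0.02,0,0,0],[0,-0.0055,-0.013,0.028,0,0,0],[0,0,0,0,0,0,0],[0,0,0,0,0,0,0]]]' >/dev/null
python3 - <<'E'
from h import *
go(.4455,-.2225,.046,-48.4)
im=robot.capture('wrist');cv2.imwrite('pics/w1.png',im[:,:,::-1])
for s,ce,mc in blobs(im,'w'): print(s,ce,ray('wrist',ce,.066))
for s,ce,mc in blobs(im,'g'): print('g',s,ce,mc,ray('wrist',mc[0],.044))
E
```

```text
t 2.88 tcp [ 0.4431 -0.2288  0.1604] yaw -48.83 zaxis [-0.001 -0.    -1.   ] share [-0.0125 -0.024   0.4578] F [-0.1 -0.1  0. ] w 0.0873 ff 0.0
rz share -0.0048
[475, 0, 37, 95, 2156] [496.25881262  45.92671614] [ 0.38699971 -0.42526539  0.066     ]
[240, 163, 18, 77, 1155] [248.39393939 199.28571429] [ 0.44661669 -0.21876254  0.066     ]
[447, 248, 8, 15, 41] [450.87804878 255.02439024] [ 0.28296586 -0.29530843  0.066     ]
[453, 264, 7, 25, 103] [455.70873786 276.62135922] [ 0.26371087 -0.28458499  0.066     ]
g [196, 9, 114, 121, 9986] [253.81914681  69.74754657] ((253.0, 69.5), 60.698123931884766) [ 0.510823   -0.29811628  0.044     ]
g [13, 211, 52, 18, 499] [ 38.84368737 221.21643287] ((38.5, 226.0), 25.519699096679688) [ 0.56995587 -0.06834174  0.044     ]
```

View pics/w1.png

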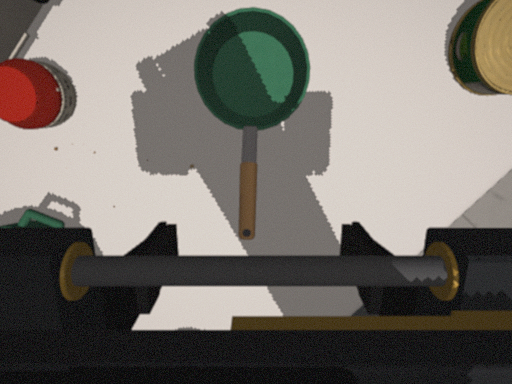

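The wrist picture shows the middle pan at (253,69), with its whole grip spanning rows 163–240 near column 248. That agrees with the first measurement, with the yaw about −51°.

```bash
python3 -m inch '[[[0,-0.014,-0.04,0,0,0,0.024],[0,0,0,0.13,0,0,0],[0,0,0,0.13,0,0,0],[0,0,0,0.13,0,0,0],[0,0,0,0.065,0,0,0],[0,0,0,0,0,0,0],[0,0,0,0,0,0,0]]]' >/dev/null
python3 -c "
from h import *
go(.4475,-.2205,.046,-51)"
```

```text
t 3.52 tcp [ 0.4483 -0.22    0.047 ] yaw -51.09 zaxis [-0.001  0.    -1.   ] share [-0.0004  0.0036  0.0041] F [ 0.6 -0.5 -0.5] w 0.087 ff 0.0
rz share -0.001
```

```bash
python3 -m inch '[[[255,0,0,0.006,0,0,0],[255,0,0,0,0,0,0],[255,0,0,0,0,0,0],[255,0,0,0,0,0,0],[255,0,0,0,0,0,0],[255,0,0,0,0,0,0],[255,0,0,0,0,0,0],[255,0,0,0,0,0,0]]]' 55
python3 -m inch '[[[255,0,0,-0.08,0,0,0],[255,0,0,-0.1,0,0,0],[255,0,0,-0.12,0,0,0],[255,0,0,-0.1,0,0,0],[255,0,0,0,0,0,0],[255,0,0,0,0,0,0]]]' >/dev/null
python3 - <<'E'
from h import *
go(.4475,-.2205,.046,-51)
im=robot.capture('wrist');cv2.imwrite('pics/w2.png',im[:,:,::-1])
for s,ce,mc in blobs(im,'g'): print('g',s,ce,mc,ray('wrist',mc[0],.044+.1))
E
```

```text
clock: 4.18
tcp_pos: [0.4489, -0.2188, 0.0454]
tool_rot: [2.836, -1.352, 0.0]
wrist_force: [0.4, 0.3, 0.1]
grip_width: 0.0417
finger_force: 0.0
t 4.68 tcp [ 0.4497 -0.2191  0.1466] yaw -50.98 zaxis [ 0.003 -0.001 -1.   ] share [-0.0025  0.0108  0.4023] F [-0.8  0.4 -0.2] w 0.0036 ff 0.0
rz share 0.0002
g [203, 0, 121, 128, 11928] [262.91901408  63.51458753] ((262.68365478515625, 63.17362976074219), 65.0039291381836) [ 0.50480071 -0.28856579  0.144     ]
g [0, 221, 93, 36, 1963] [ 41.79572084 243.28884361] ((46.0, 247.5), 46.457069396972656) [ 0.53682302 -0.14141463  0.144     ]
g [9, 287, 101, 45, 3268] [ 55.07619339 304.14626683] ((59.0, 298.51220703125), 51.093204498291016) [ 0.5153283  -0.11810114  0.144     ]
```

View pics/w2.png

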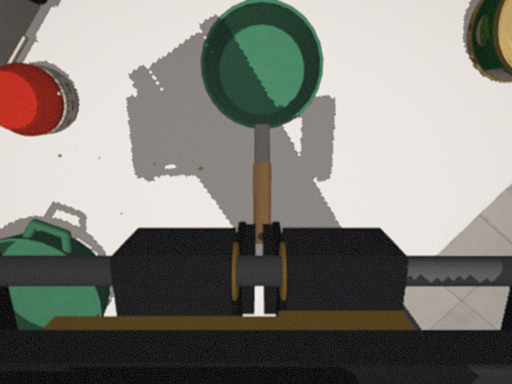

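The fingers hadn't finished closing before I lifted, so they came up empty. The pan is still upright at (263,63), with its handle in line with the fingers at column 262. I'll reopen, go down again and wait longer.

```bash
python3 - <<'E'
from h import *
im=robot.capture('wrist')
for s,ce,mc in blobs(im,'g')[:1]: print('g',ray('wrist',mc[0],.044))
E
python3 -m inch '[[[110,0,0,0,0,0,0],[110,0,0,0,0,0,0],[110,0,0,0,0,0,0],[110,0,0,0,0,0,0],[110,0,0,0,0,0,0],[110,0,0,0,0,0,0],[110,0,0,0,0,0,0]]]' | grep -i width
python3 -c "
from h import *
go(.4475,-.2205,.046,-51)"
```

```text
g [ 0.51101288 -0.29693381  0.044     ]
grip_width: 0.0402
t 5.37 tcp [ 0.4489 -0.2188  0.1453] yaw -50.98 zaxis [-0. -0. -1.] share [0.0018 0.0087 0.397 ] F [-0.8  0.8  0.1] w 0.0402 ff 0.0
rz share 0.0002
```

```bash
python3 -m inch '[[[110,0,0,0.11,0,0,0],[110,0,0,0.11,0,0,0],[110,0,0,0.11,0,0,0],[110,0,0,0.067,0,0,0],[110,0,0,0,0,0,0],[110,0,0,0,0,0,0],[255,0,0,0,0,0,0],[255,0,0,0,0,0,0],[255,0,0,0,0,0,0],[255,0,0,0,0,0,0]]]' 55 | grep -E 'width|finger|pos'
python3 -m inch '[[[255,0,0,0,0,0,0],[255,0,0,0,0,0,0],[255,0,0,0,0,0,0],[255,0,0,0,0,0,0],[255,0,0,0,0,0,0]]]'
```

```text
tcp_pos: [0.4495, -0.2191, 0.047]
grip_width: 0.0305
finger_force: 0.0
clock: 6.62
tcp_pos: [0.449, -0.2188, 0.0462]
tool_rot: [2.836, -1.352, 0.0]
wrist_force: [-0.0, 0.7, 2.3]
grip_width: 0.0132
finger_force: 55.0
```

```bash
python3 -m inch '[[[255,0,0,-0.03,0,0,0],[255,0,0,-0.08,0,0,0],[255,0,0,-0.12,0,0,0],[255,0,0,-0.12,0,0,0],[255,0,0,-0.03,0,0,0],[255,0,0,0,0,0,0],[255,0,0,0,0,0,0]]]' | grep -E 'width|force|pos'
python3 - <<'E'
from h import *
go(.484,.0797,.14,-51)
im=robot.capture('wrist')
for s,ce,mc in blobs(im,'g'): print('g',s,mc,ray('wrist',mc[0],.044+.095))
E
```

```text
tcp_pos: [0.4487, -0.2187, 0.1408]
wrist_force: [-0.3, 0.3, -2.4]
grip_width: 0.0131
finger_force: 55.0
t 7.2 tcp [ 0.4487 -0.2187  0.1408] yaw -50.99 zaxis [-0. -0. -1.] share [-0.8386 -0.8612  0.0031] F [-0.3  0.3 -2.4] w 0.0131 ff 54.95914176106453
rz share 0.0002
g [163, 0, 198, 143, 23044] ((261.0, 41.61870574951172), 102.00814819335938) [ 0.51050842 -0.29491682  0.139     ]
g [0, 222, 87, 35, 1823] ((42.86046600341797, 248.0), 43.42842483520508) [ 0.53716083 -0.14009679  0.139     ]
g [9, 287, 89, 45, 3278] ((53.0, 301.0), 46.173683166503906) [ 0.51638715 -0.11453964  0.139     ]
```

```bash
python3 -m inch '[[[255,-0.05,-0.05,0,0,0,0],[255,-0.09,-0.09,0,0,0,0],[255,-0.1,-0.1,0,0,0,0],[255,-0.1,-0.1,0,0,0,0],[255,-0.1,-0.1,0,0,0,0],[255,-0.1,-0.1,0,0,0,0],[255,-0.1,-0.1,0,0,0,0],[255,-0.1,-0.1,0,0,0,0],[255,-0.06,-0.07,0,0,0,0],[255,-0.039,-0.051,0,0,0,0]]]' >/dev/null
python3 -m inch '[[[255,0,0,0,0,0,0],[255,0,0,0,0,0,0],[255,0,0,0,0,0,0]]]' >/dev/null
python3 - <<'E'
from h import *
go(.484,.0797,.14,-51)
for c in ['top','side']:
    im=robot.capture(c);cv2.imwrite(f'pics/{c}1.png',im[:,:,::-1])
cv2.imwrite('pics/c1.png',np.hstack([cv2.resize(cv2.imread('pics/top1.png')[90:250,170:350],(400,356)),cv2.resize(cv2.imread('pics/side1.png')[60:260,150:350],(356,356))]))
E
```

```text
t 8.33 tcp [0.4739 0.0178 0.1366] yaw -50.93 zaxis [-0.009 -0.005 -1.   ] share [-0.1667 -0.1873 -0.0151] F [-0.2 -0.6 -1.8] w 0.0135 ff 54.95930917561054
rz share 0.0008
```

View pics/c1.png

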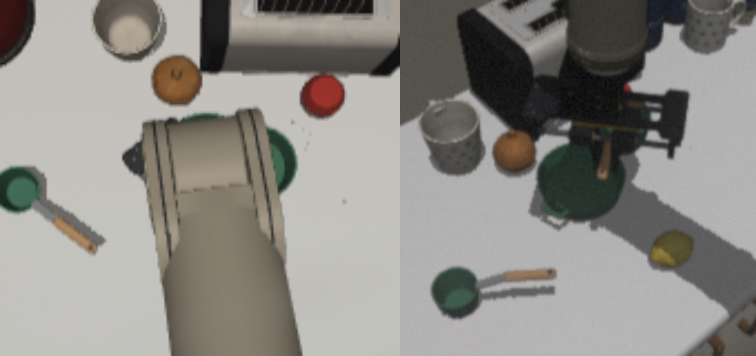

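The pan is held over the near side of the pot (side crop 580,180), about 60 mm short because the row speed was limited. I'll make up the rest.

```bash
python3 -m inch '[[[255,-0.035,-0.04,0,0,0,0],[255,-0.035,-0.04,0,0,0,0],[255,-0.035,-0.04,0,0,0,0],[255,-0.035,-0.04,0,0,0,0],[255,-0.027,-0.027,0,0,0,0],[255,0,0,0,0,0,0],[255,0,0,0,0,0,0]]]' >/dev/null
python3 - <<'E'
from h import *
go(.484,.0797,.14,-51)
im=robot.capture('wrist');cv2.imwrite('pics/w3.png',im[:,:,::-1])
p=robot.place_of('wrist','pan_large_mid');print([(d['point'],d['p'],ray('wrist',d['point'],.021).round(3)) for d in p])
p=robot.place_of('wrist','pan_middle_mid');print([(d['point'],d['p'],ray('wrist',d['point'],.115).round(3)) for d in p])
E
```

```text
t 9.02 tcp [0.479  0.0471 0.1354] yaw -50.88 zaxis [-0.012 -0.006 -1.   ] share [-0.0885 -0.0975 -0.0196] F [ 0.1  0.3 -1.9] w 0.0135 ff 54.95946938171983
rz share 0.0013
[]
[([260.1, 49.4], 0.7, array([ 0.541, -0.03 ,  0.115]))]
```

View pics/w3.png

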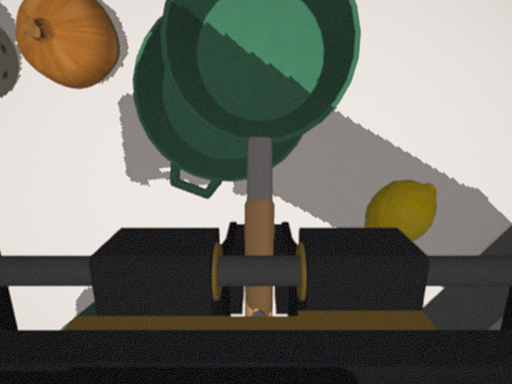

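The wrist view shows the held pan centred at (260,50) and the pot lower-left of it at (218,85). The arm only went half the distance, so I'll check the joints.

```bash
python3 -c "
from h import *
o=robot.get_obs();print(np.round(o['q'],3),np.round(o['qd'],3),np.round(o['tau'],1))"
```

```text
[-0.729  0.091  0.569  1.957 -0.05   1.12  -2.601] [ 0.002  0.     0.008  0.001 -0.002  0.     0.001] [ -1.4 -35.1   1.9 -36.5   0.1  -0.1  -0. ]
```

Joint 7 is at its −2.6 limit. I'll swing the yaw by +20° (handle to about 149°). I'll turn the small pan likewise later so the handles stay well apart.

```bash
python3 -m inch '[[[255,0,0,0,0,0,-0.045],[255,0,0,0,0,0,-0.045],[255,0,0,0,0,0,-0.045],[255,0,0,0,0,0,-0.045],[255,0,0,0,0,0,-0.045],[255,0,0,0,0,0,0],[255,0,0,0,0,0,0],[255,0,0,0,0,0,0]]]' >/dev/null
python3 - <<'E'
from h import *
go(.4608,.0549,.14,-31)
o=robot.get_obs();print(np.round(o['q'],3))
E
```

```text
t 9.83 tcp [0.4792 0.0459 0.1355] yaw -30.94 zaxis [-0.012 -0.006 -1.   ] share [-0.0817  0.007  -0.0173] F [-0.1 -0.2 -1.4] w 0.0132 ff 54.9593273922801
rz share 0.0007
[-0.714  0.091  0.553  1.956 -0.049  1.121 -2.252]
```

```bash
python3 -m inch '[[[255,-0.04,0.0035,0,0.0072,0.0046,0],[255,-0.042,0.0035,-0.01,0,0,0],[255,0,0,0,0,0,0],[255,0,0,0,0,0,0],[255,0,0,0,0,0,0]]]' >/dev/null
python3 - <<'E'
from h import *
go(.4608,.0549,.051,-31)
im=robot.capture('wrist');cv2.imwrite('pics/w4.png',im[:,:,::-1])
E
```

```text
t 10.25 tcp [0.4611 0.0556 0.1382] yaw -30.74 zaxis [ 0.001  0.    -1.   ] share [0.     0.0033 0.3489] F [ 0.4 -0.5 -1.5] w 0.0137 ff 54.95914941653609
rz share 0.0028
```

View pics/w4.png

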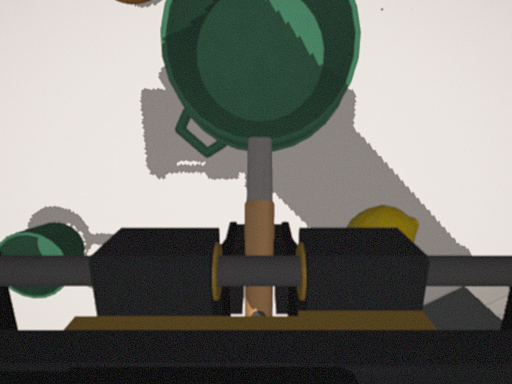

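The pan (262,50) is concentric over the pot, whose lower rim shows at row 150. I'll lower it.

```bash
python3 -m inch '[[[255,0,0.003,0.08,0,0,0],[255,0,0,0.08,0,0,0],[255,0,0,0.08,0,0,0],[255,0,0,0.05,0,0,0],[255,0,0,0.03,0,0,0],[255,0,0,0.015,0,0,0],[255,0,0,0.008,0,0,0],[255,0,0,0,0,0,0],[255,0,0,0,0,0,0]]]' | grep -E 'pos|force|width'
```

```text
tcp_pos: [0.4608, 0.0552, 0.0529]
wrist_force: [-0.7, 0.5, -1.5]
grip_width: 0.0131
finger_force: 55.0
```

```bash
python3 -m inch '[[[255,0,0,0.004,0,0,0],[255,0,0,0.004,0,0,0],[255,0,0,0.004,0,0,0],[255,0,0,0,0,0,0],[255,0,0,0,0,0,0]]]' | grep -E 'pos|force|width'
```

```text
tcp_pos: [0.4605, 0.0555, 0.0497]
wrist_force: [-2.5, 1.8, 5.2]
grip_width: 0.0132
finger_force: 55.0
```

Contact at the expected height. I'll release and rise.

```bash
python3 -m inch '[[[110,0,0,0,0,0,0],[110,0,0,0,0,0,0],[110,0,0,0,0,0,0],[110,0,0,0,0,0,0],[110,0,0,0,0,0,0],[110,0,0,-0.06,0,0,0],[110,0,0,-0.12,0,0,0],[110,0,0,-0.12,0,0,0],[110,0,0,-0.12,0,0,0],[110,0,0,0,0,0,0]]]' | grep -E 'pos|force|width'
python3 - <<'E'
from h import *
go(.443,.179,.15,52)
im=robot.capture('wrist');cv2.imwrite('pics/w5.png',im[:,:,::-1])
for s,ce,mc in blobs(im,'g'): print('g',s,mc,ray('wrist',mc[0],.048))
E
```

```text
tcp_pos: [0.4631, 0.0555, 0.1595]
wrist_force: [1.1, 0.2, -0.2]
grip_width: 0.0493
finger_force: 0.0
t 12.3 tcp [0.4631 0.0555 0.1595] yaw -30.73 zaxis [ 0.008  0.003 -1.   ] share [-0.3215 -0.3833  0.0389] F [ 1.1  0.2 -0.2] w 0.0493 ff 0.0
rz share -0.9192
g [181, 0, 169, 156, 20666] ((267.527587890625, 66.03404998779297), 104.8726577758789) [0.54456546 0.00065765 0.048     ]
g [17, 219, 63, 36, 706] ((48.0, 237.0), 35.355438232421875) [0.5204927  0.24219418 0.048     ]
```

View pics/w5.png

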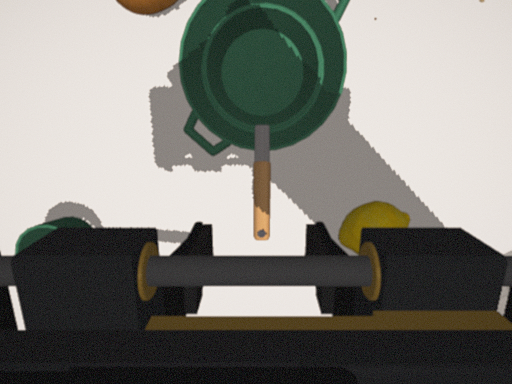

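The middle pan sits concentrically in the pot (about 263,68). Next, the small pan: turn to yaw +52° and move over its grip.

```bash
python3 -c "
from h import *
print(ray('wrist',(263,68),.048))"
python3 -m inch '[[[110,0,0,0,0,0,-0.0766],[110,0,0,0,0,0,-0.0766],[110,0,0,0,0,0,-0.0766],[110,0,0,0,0,0,-0.0766],[110,0,0,0,0,0,-0.0766],[110,0,0,0,0,0,-0.0766],[110,0,0,0,0,0,-0.0766],[110,0,0,0,0,0,-0.0766],[110,0,0,0,0,0,-0.0766],[110,0,0,0,0,0,-0.0766]]]' >/dev/null
python3 -m inch '[[[110,0,0,0,0,0,-0.0766],[110,0,0,0,0,0,-0.0766],[110,0,0,0,0,0,0],[110,0,0,0,0,0,0]]]' >/dev/null
python3 -c "
from h import *
go(.4435,.1785,.15,52)
print(robot.get_obs()['q'].round(2))"
```

```text
[0.5451206  0.00441677 0.048     ]
t 13.52 tcp [0.4599 0.055  0.1536] yaw 51.81 zaxis [-0.001 -0.    -1.   ] share [ 0.3478 -0.3569  0.0144] F [-0.1  0.1  0.5] w 0.0496 ff 0.0
rz share -0.0021
[-0.74  0.01  0.53  1.99 -0.01  1.15 -0.87]
```

```bash
python3 -m inch '[[[110,0.06,-0.06,0,0,0,0],[110,0.07,-0.072,0.004,0,0,0],[110,0.07,-0.072,0.004,0,0,0],[110,0.07,-0.072,0.004,0,0,0],[110,0.05,-0.05,0,0,0,0],[110,0.028,-0.031,0,0,0,0],[110,0,0,0,0,0,0],[110,0,0,0,0,0,0],[110,0,0,0,0,0,0]]]' >/dev/null
python3 - <<'E'
from h import *
go(.4435,.1785,.046,52)
im=robot.capture('wrist')
for s,ce,mc in blobs(im,'w'): print(s,ce,ray('wrist',ce,.066))
for s,ce,mc in blobs(im,'g'): print('g',s,ce,mc,ray('wrist',mc[0],.046))
E
```

```text
t 14.27 tcp [0.4437 0.1772 0.1513] yaw 51.87 zaxis [ 0. -0. -1.] share [ 0.0036 -0.0041  0.421 ] F [0.5 0.2 0.6] w 0.0499 ff 0.0
rz share -0.0014
[507, 141, 5, 26, 93] [509.49462366 153.30107527] [0.6158296  0.08622051 0.066     ]
[253, 157, 19, 80, 1246] [262.17897271 194.23274478] [0.44786205 0.17672005 0.066     ]
[139, 255, 9, 11, 52] [143.61538462 260.30769231] [0.3351234  0.19243114 0.066     ]
[375, 263, 8, 27, 106] [378.46226415 275.9245283 ] [0.48102716 0.05950376 0.066     ]
[370, 290, 11, 11, 61] [375.09836066 294.52459016] [0.46910541 0.04617037 0.066     ]
[377, 312, 10, 17, 60] [381.35       320.53333333] [0.45932228 0.02078932 0.066     ]
[387, 312, 12, 12, 60] [392.8        317.41666667] [0.46894329 0.01728349 0.066     ]
[397, 312, 16, 12, 68] [405.88235294 317.86764706] [0.47773746 0.00979562 0.066     ]
[466, 312, 12, 10, 53] [470.60377358 316.69811321] [ 0.52304489 -0.02425766  0.066     ]
[491, 313, 21, 17, 112] [500.375      322.05357143] [ 0.54107379 -0.04537434  0.066     ]
[483, 315, 9, 15, 54] [487.16666667 322.03703704] [ 0.53191133 -0.03815953  0.066     ]
[... 670 characters left out ...]
5 0.0430522  0.066     ]
[366, 319, 12, 10, 56] [372.76785714 322.58928571] [0.45223151 0.02367346 0.066     ]
[432, 318, 20, 13, 87] [441.11494253 324.98850575] [ 0.49842579 -0.0157375   0.066     ]
[457, 321, 13, 9, 51] [462.54901961 325.64705882] [ 0.51301007 -0.02805347  0.066     ]
g [219, 18, 81, 85, 5344] [259.15232036  60.30875749] ((258.58843994140625, 60.799072265625), 43.32891845703125) [0.50749687 0.25738303 0.046     ]
g [385, 194, 127, 63, 4198] [462.89304431 217.85040495] ((450.53173828125, 229.5), 65.62525177001953) [0.55459806 0.04485485 0.046     ]
g [499, 287, 13, 29, 203] [504.41871921 300.02463054] ((507.0, 301.0), 14.31792163848877) [ 0.56071063 -0.05097605  0.046     ]
```

```bash
python3 -m inch '[[[110,0.01,0.014,0,0,0,-0.018],[110,0,0,0.11,0,0,0],[110,0,0,0.12,0,0,0],[110,0,0,0.11,0,0,0],[110,0,0,0.065,0,0,0],[110,0,0,0.016,0,0,0],[110,0,0,0,0,0,0],[110,0,0,0,0,0,0],[255,0,0,0,0,0,0],[255,0,0,0,0,0,0]]]' 55 | grep -E 'pos|force|width'
python3 -m inch '[[[255,0,0,0,0,0,0],[255,0,0,0,0,0,0],[255,0,0,0,0,0,0],[255,0,0,0,0,0,0],[255,0,0,0,0,0,0],[255,0,0,0,0,0,0],[255,0,0,0,0,0,0],[255,0,0,0,0,0,0]]]'
python3 -c "
from h import *
go(.4475,.177,.05,53.5)"
```

```text
tcp_pos: [0.4486, 0.1788, 0.0474]
wrist_force: [0.7, 0.1, 0.1]
grip_width: 0.0424
finger_force: 0.0
clock: 15.82
tcp_pos: [0.4477, 0.1784, 0.0461]
tool_rot: [-2.804, -1.418, -0.001]
wrist_force: [-0.2, -0.3, -0.7]
grip_width: 0.0133
finger_force: 55.0
t 15.82 tcp [0.4477 0.1784 0.0461] yaw 53.65 zaxis [ 0.  0. -1.] share [-0.0052  0.0026 -0.0156] F [-0.2 -0.3 -0.7] w 0.0133 ff 54.99981947243214
rz share 0.0016
```

```bash
python3 -m inch '[[[255,0,0,-0.03,0,0,0],[255,0,0,-0.08,0,0,0],[255,0,0,-0.12,0,0,0],[255,0,0,-0.12,0,0,0],[255,0,0,-0.09,0,0,0],[255,-0.03,0.03,0,0,0,0],[255,-0.06,0.06,0,0,0,0],[255,-0.07,0.07,0,0,0,0],[255,-0.07,0.07,0,0,0,0],[255,-0.07,0.07,0,0,0,0]]]' | grep -E 'pos|force|width'
python3 -m inch '[[[255,-0.07,0.07,0,0,0,0],[255,-0.07,0.07,0,0,0,0],[255,-0.07,0.07,0,0,0,0],[255,-0.07,0.07,0,0,0,0],[255,-0.06,0.06,0,0,0,0],[255,-0.05,0.05,0,0,0,0],[255,-0.03,0.03,0,0,0,0],[255,0,0,0,0,0,0],[255,0,0,0,0,0,0]]]' >/dev/null
python3 -c "
from h import *
go(.4865,-.0747,.156,53.65)"
```

```text
tcp_pos: [0.4633, 0.0721, 0.156]
wrist_force: [0.2, 0.1, -0.9]
grip_width: 0.0135
finger_force: 55.0
t 17.4 tcp [ 0.4856 -0.0735  0.1559] yaw 53.58 zaxis [-0.  0. -1.] share [-0.0018  0.0057 -0.0006] F [-0.4  1.2 -1.2] w 0.0135 ff 54.99999823048711
rz share -0.0008
```

```bash
python3 - <<'E'
from h import *
im=robot.capture('wrist')
for n,z in (('pan_large_mid',.021),('pan_middle_mid',.026),('pan_small_mid',.133)):
    print(n,[(np.round(d['point']),d['p'],ray('wrist',d['point'],z).round(4)) for d in robot.place_of('wrist',n)])
E
```

```text
pan_large_mid []
pan_middle_mid []
pan_small_mid [(array([258.,  53.]), 0.89, array([0.5438, 0.0063, 0.133 ]))]
```

```bash
python3 -m inch '[[[255,0,0.005,0.06,0,0,0],[255,0,0,0.09,0,0,0],[255,0,0,0.09,0,0,0],[255,0,0,0.06,0,0,0],[255,0,0,0.04,0,0,0],[255,0,0,0.03,0,0,0],[255,0,0,0.02,0,0,0],[255,0,0,0,0,0,0],[255,0,0,0,0,0,0]]]' | grep -E 'pos|force|width'
```

```text
tcp_pos: [0.4874, -0.0739, 0.059]
wrist_force: [-0.3, -0.1, -0.6]
grip_width: 0.0136
finger_force: 55.0
```

```bash
python3 -m inch '[[[255,0,0,0.006,0,0,0],[255,0,0,0.006,0,0,0],[255,0,0,0.004,0,0,0],[255,0,0,0.003,0,0,0],[255,0,0,0,0,0,0],[255,0,0,0,0,0,0]]]' | grep -E 'pos|force|width'
```

```text
tcp_pos: [0.4872, -0.074, 0.054]
wrist_force: [-1.1, -1.2, 1.0]
grip_width: 0.0136
finger_force: 55.0
```

```bash
python3 -m inch '[[[255,0,0,0.002,0,0,0],[255,0,0,0.001,0,0,0],[255,0,0,0,0,0,0]]]' | grep -E 'pos|force'
python3 -m inch '[[[110,0,0,0,0,0,0],[110,0,0,0,0,0,0],[110,0,0,0,0,0,0],[110,0,0,0,0,0,0],[110,0,0,0,0,0,0],[110,0,0,-0.06,0,0,0],[110,0,0,-0.12,0,0,0],[110,0,0,-0.12,0,0,0],[110,0,0,-0.12,0,0,0],[110,0,0,-0.12,0,0,0]]]' | grep -E 'pos|width'
python3 -m inch '[[[110,-0.12,0,0,0,0,0],[110,-0.12,0,0,0,0,0],[110,0,0,0,0,0,0],[110,0,0,0,0,0,0]]]' | grep -E 'pos|clock'
python3 - <<'E'
from h import *
ims=[robot.capture(c)[:,:,::-1] for c in ('wrist','side')]
cv2.imwrite('pics/end.png',np.hstack([cv2.resize(ims[0],(400,300)),cv2.resize(ims[1][100:250,150:350],(400,300),interpolation=cv2.INTER_CUBIC)]))
E
```

```text
tcp_pos: [0.4871, -0.0742, 0.0532]
wrist_force: [-1.2, -2.2, 3.7]
finger_force: 55.0
tcp_pos: [0.4867, -0.0741, 0.1895]
grip_width: 0.0495
clock: 20.27
tcp_pos: [0.4509, -0.1232, 0.1882]
```

View pics/end.png

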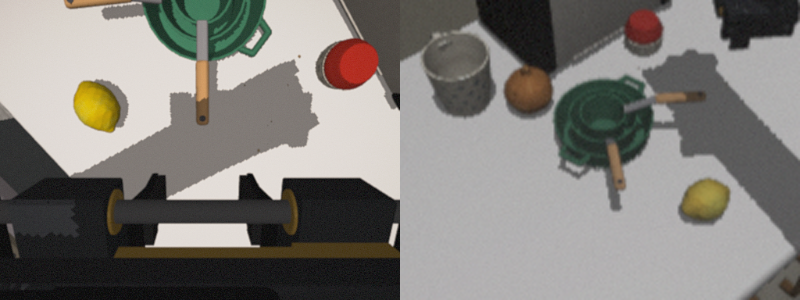

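The side crop shows all three vessels nested upright around (603,115), handles well apart and the gripper clear.

```bash
python3 -c "
from cell import robot
print(robot.job_done())"
```

```text
the job is handed in; nothing more can be done
None
```

I nested the three green pans in the large pot, which I left in place, and handed the job in at about 20 s of the 64 s; the final picture shows all three upright and nested with the gripper clear, but the judging result was not reported back.

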